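# Close up the row of tall cans and back the pusher off

## Task

Two wooden can lanes lie side by side on the packing bench. In the lane with the three tall cans, slide the wooden pusher along by its upright handle until the row comes up tight against the end stop, without forcing it, then draw the pusher back about 30 mm from the cans so they can be lifted out freely, and let go. Keep the cans upright and leave the pusher of the other lane (the one with low tins) where it is.

Things in the scene. Friction and masses are not known exactly. Their poses are not given: they have to be found in the camera images.
- pusher_handle (a point): Grip point, 137 mm above the bench, on the upright wooden handle of the tall-can lane's pusher. The handle is a post 20 mm thick along the lane, 40 mm across, its top 18 mm above this point, clear 45 mm below it. Axes: y along the lane to the stop, z up. The pusher's front face is 45 mm to +y. It only slides along y (2 N friction), stays where left, with 25 mm or more of room behind.
- stop: End stop of the tall-can lane: fixed wooden block, 68 mm across, 20 mm along the lane, 60 mm high, place varies; forcing the row (over 45 N) dents cans. Origin: centre of its underside, 8 mm above the bench. Its y axis points along the lane away from the cans; they meet its face 10 mm to -y. With the row tight the pusher's front face is 208 mm, and its grip point 253 mm, to -y of this origin.
- rear_can: The tall can nearest the pusher: 66 mm diameter, 100 mm high, about 0.3 kg, origin at the centre of its underside, top 108 mm above the bench. Two more like it stand between it and the stop, with gaps, in a lane 70 mm wide inside, walls 38 mm above the bench. Row tight: its centre is 175 mm from the stop's origin. Pushing all three takes about 4 to 12 N.
- other_pusher_handle (a point): Grip point of the identical pusher in the other lane, which holds two low tins (66 mm in diameter, 42 mm high). Not to be moved.
Mind the look-alikes: they are no part of the job. What is shaped like the rear_can but purple or yellow is not meant.

How it is judged:
By the outcome, as a careful person would: the job done as asked, in the order asked, and still so for the second after the job is handed in, with the robot touching nothing.
It also fails if it takes over 32 s, if anything falls off the work surface, if the arm or the gripper's body presses on something with over 40 N, if the wrist force passes 120 N, or if a joint passes its speed limit or range.

## Robot

A 7-joint arm with a two-finger parallel gripper is mounted at the origin on the work surface. World frame = base frame: x ahead of the robot, y to its left, z up, the work surface at z = 0. Lengths are in m, angles in rad, forces in N, time in s.
With the tool pointing down it reaches from about 0.4 to 0.875 m from the base axis. Payload 19.3 kg.
Tool frame: the origin (TCP) lies on the centre line of the jaws, within the pads' length; the fingertips stand 25 mm ahead of it and the grasp point (between the pads) lies 6 mm ahead of it (tips_ahead is the distance from the TCP to the fingertips, in m); z points along the fingers, y is the direction in which the jaws open and shut (so a half turn about z gives the same grasp; the last joint's range is limited). The gripper opens to 85 mm and grips with 20 to 120 N. Pads are 22 mm wide; open, the fingers measure 114 mm over their backs; the gripper's body (76 mm by 85 mm) begins 54 mm behind the grasp point. The pads swing forward as they close: fully open they stand 13 mm farther back than shut.
Start: joints at [1.161, 0.521, -0.036, 1.599, 0.021, 1.021, -0.113], TCP at [0.208, -0.589, 0.256] pointing down, gripper open.
Joint ranges: [-2.91, 2.91], [-0.3, 2.13], [-1.5, 1.42], [0.17, 2.43], [-1.26, 4.41], [0.16, 1.93], [-2.52, 2.52]. Speed limits (rad/s): [1.89, 1.89, 2.39, 2.39, 3.01, 3.01, 3.01].

## Interface

Orientations are given as [roll, pitch, yaw] about the fixed x, y, z axes, in that order (R = Rz(yaw) Ry(pitch) Rx(roll)).
In Python, from workcell import observe, grab_frame, job_done, outline_of, tips_ahead gives the robot as it stands. The module is installed in compiled form; this text tells all that it offers.
- The arm moves only by the tool move_arm, never from a script. Its argument "motion" is a list of rows, each a list of 2 entries, a list of its own where there are three numbers: the shift along the world's x, y, z in mm, then the turn, a rotation vector about the world's x, y, z in rad. A call has 1 to 12 rows; each row is the pose to reach, as a shift and turn from the pose commanded when the call began; what a row does not reach only later rows make up. A row lasts 1/8 s, in which the tool goes at most 62.5 mm and 10.7 degrees, less where a joint would pass 70% of its speed; a pose out of reach is approached as far as the arm can. A call with a gripper value outside its range is refused whole. "jaw" is the finger opening in mm, from 0 to 85.4, set as the call begins (left out, the last holds). The fingers move at their own pace and stop on an object; "grip_force" is the grip in N (left out, the last holds). Time passes only in rows, so rows that repeat a pose let the fingers close. It gives the time, the measured TCP pose, the force and the opening at its end, in the units of the state.
- observe(): the state, without advancing time (a new reading comes with each control period).
- grab_frame(name): name is "scene" or "top" or "wrist"; returns a dict with "frame" (420x560x3 uint8, red, green, blue), "fx", "fy", "cx", "cy" (pixels), "T" (4x4, takes a point from camera to world coordinates); the wrist camera has in their place "mount" (4x4, takes a point from camera to tool coordinates, whose origin is the TCP and whose axes are the flange's). Camera axes: x right, y down, z forward; pixel columns grow to the right and rows downward; lengths in m; the calibration is good to about 2 mm. A picture is of the moment at which its call begins: read the wrist's pose just before it. There is no depth.
- job_done(): hands the job in, once; it reports no verdict.
Trained networks look in the newest picture that a camera, given by its name, has taken for a name from the list of things; names that differ only in an ending like _2 or _b are one class to them, and where a whole thing is asked for, a point or a joint stands for the part that bears it (a point fixed in the world has none). Each returns a list of dicts, best first, with "score" (0 to 1); they miss things now and then, are a little off and sometimes report something else, mostly with a low value. They report only what shows in the picture. A call takes as long as a camera call. They do not tell look-alikes from the thing itself.
- outline_of(label, camera): "pixels" (420x560 bool, what is visible of it) and "pixel" ([column, row] in pixels, amid what is visible of it).
The state is a dict: "clock": time; "qpos": joint angles; "qd": joint speeds; "joint_efforts": joint torques, N m; "position": TCP position; "tool_rot": TCP orientation; "force": force on the tool from outside, world axes, zero at the start; "moment": the same for the moment, N m; "grip_width": finger opening in m.
Only numpy, scipy, OpenCV 4.12 (cv2) and the standard library are available. Lean on these libraries where they do the work, as an engineer would, in place of code of your own. Each camera call takes 0.05 s, during which the arm holds its last target.

## Working session

There is one attempt and no reset: what is moved stays moved. The work goes in short steps, Python scripts to look and compute and a tool call to move; the robot and the scene stay as the last step left them, time stands still between calls to the robot, and variables do not carry over. Pictures are saved under pics/ and viewed, and the job is handed in when it is done.

Besides the shell and the picture viewer there is one more tool, called after "Request:" by a JSON object that holds its "method" and its "body". move_arm: Moves the arm, as the interface text tells. Its arguments: {"type":"object","properties":{"motion":{"type":"array"},"jaw":{"type":"number"},"grip_force":{"type":"number"}},"required":["motion"]}

```bash
mkdir -p pics; cat > h.py <<'E'
import numpy as np, cv2
from workcell import *
def save(f,n): cv2.imwrite('pics/'+n+'.png',cv2.cvtColor(f['frame'],cv2.COLOR_RGB2BGR))
def ray(f,px):
    d=np.array([(px[0]-f['cx'])/f['fx'],(px[1]-f['cy'])/f['fy'],1.]);T=np.array(f['T']);return T[:3,3],T[:3,:3]@d
def atz(f,px,z):
    o,d=ray(f,px);return o+d*(z-o[2])/d[2]
def proj(f,p):
    T=np.array(f['T']);c=T[:3,:3].T@(np.array(p)-T[:3,3]);return np.array([f['fx']*c[0]/c[2]+f['cx'],f['fy']*c[1]/c[2]+f['cy']])
def tri(fs,ps):
    A=np.zeros((3,3));b=np.zeros(3)
    for f,p in zip(fs,ps):
        o,d=ray(f,p);d=d/np.linalg.norm(d);M=np.eye(3)-np.outer(d,d);A+=M;b+=M@o
    return np.linalg.solve(A,b)
E
python3 - <<'E'
from h import *
s=observe();print({k:np.round(v,3).tolist() for k,v in s.items()})
for c in('scene','top'):
    f=grab_frame(c);save(f,c+'0');print(c,np.round(f['T'],3).tolist(),f['fx'])
    for l in('pusher_handle','other_pusher_handle','stop','rear_can'):
        for o in outline_of(l,c):
            ys,xs=np.where(o['pixels']);print(c,l,round(o['score'],2),np.round(o['pixel']),xs.min(),xs.max(),ys.min(),ys.max(),len(xs))
E
```

```text
{'clock': 0.0, 'qpos': [1.161, 0.522, -0.036, 1.6, 0.021, 1.021, -0.113], 'qd': [-0.0, -0.001, -0.001, 0.001, 0.001, -0.001, -0.0], 'joint_efforts': [-0.002, -92.711, 1.98, -36.993, 0.018, 0.008, 0.0], 'position': [0.208, -0.589, 0.256], 'tool_rot': [-3.14, 0.0, 0.34], 'force': [-0.096, -0.049, -0.752], 'moment': [0.001, -0.008, -0.029], 'grip_width': 0.086}
scene [[-0.55, 0.67, -0.498, 0.935], [0.835, 0.445, -0.324, 0.281], [0.004, -0.595, -0.804, 0.861], [0.0, 0.0, 0.0, 1.0]] 498.48907100029265
scene pusher_handle 0.94 [216. 191.] 198 239 154 220 1625
scene other_pusher_handle 0.56 [194. 258.] 172 221 217 287 2023
scene stop 0.88 [365. 276.] 354 380 255 294 553
scene rear_can 0.97 [272. 221.] 258 291 197 248 1396
scene rear_can 0.6 [334. 198.] 317 350 174 226 1477
scene rear_can 0.6 [379. 211.] 361 398 186 238 1532
top [[0.002, -0.991, 0.134, 0.383], [-1.0, -0.002, 0.001, -0.038], [-0.001, -0.134, -0.991, 0.915], [0.0, 0.0, 0.0, 1.0]] 404.24789461973745
top pusher_handle 0.97 [357. 219.] 338 376 202 235 1147
top other_pusher_handle 0.8 [329. 154.] 310 344 129 170 1094
top other_pusher_handle 0.39 [198. 223.] 189 203 205 237 430
top stop 0.88 [196. 223.] 189 203 206 237 364
top rear_can 0.95 [213. 288.] 196 233 273 306 994
top rear_can 0.92 [291. 218.] 275 306 202 235 845
top rear_can 0.78 [259. 277.] 243 276 261 293 892
```

View pics/scene0.png

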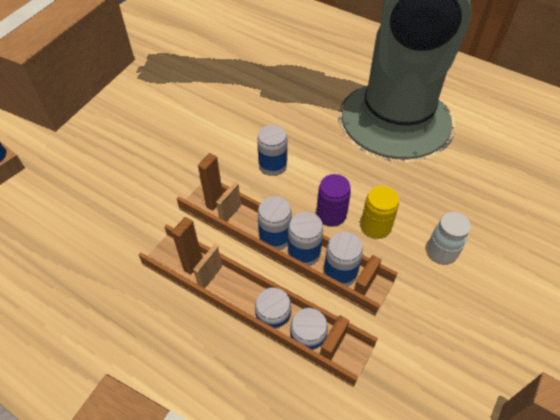

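View pics/top0.png

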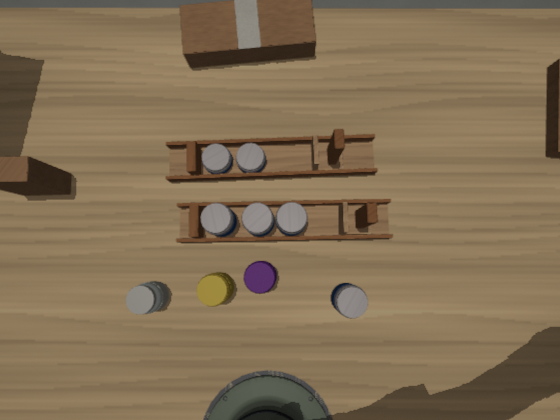

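The top picture shows the tall-can lane nearer the robot. Its handle top is at about (371,212), the stop at (195,220) and the rear can at (291,218), so the lane runs along +y to the left. The scene picture agrees, with the handle at (210,180) and the stop at (368,275). I'll zoom in next.

```bash
python3 - <<'E'
from h import *
a=cv2.imread('pics/top0.png')[190:250,165:400];cv2.imwrite('pics/topz.png',cv2.resize(a,None,fx=3.4,fy=3.4,interpolation=cv2.INTER_CUBIC))
a=cv2.imread('pics/scene0.png')[140:310,170:400];cv2.imwrite('pics/scenez.png',cv2.resize(a,None,fx=3.4,fy=3.4,interpolation=cv2.INTER_CUBIC))
E
```

```text
(no output)
```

View pics/topz.png

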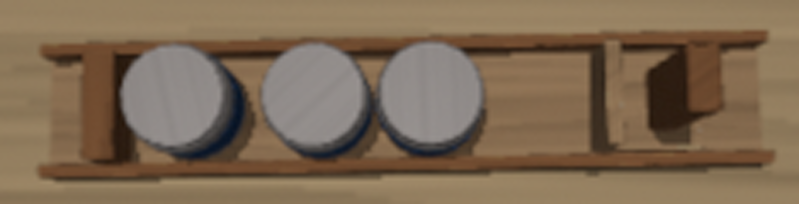

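View pics/scenez.png

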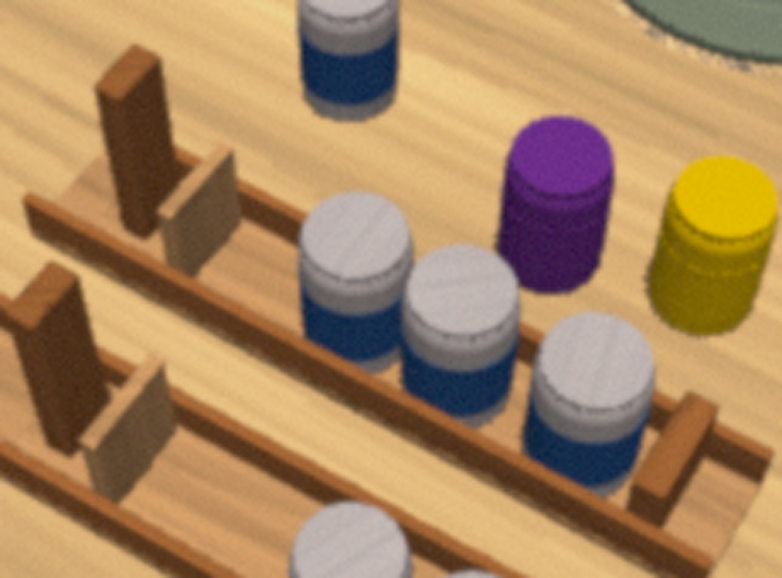

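```bash
python3 - <<'E'
from h import *
t=grab_frame('top');s=grab_frame('scene')
T=lambda u,v:(165+(u+.5)/3.4-.5,190+(v+.5)/3.4-.5)
S=lambda u,v:(170+(u+.5)/3.4-.5,140+(v+.5)/3.4-.5)
for n,a,b,z in(('handle',T(705,78),S(128,73),.155),('stop',T(99,102),S(676,447),.068),('c1',T(431,92),S(356,236),.108),('c2',T(314,93),S(461,290),.108),('c3',T(173,94),S(593,362),.108)):
    print(n,np.round(tri([t,s],[a,b]),4),'top@z',np.round(atz(t,a,z),4),'scene@z',np.round(atz(s,b,z),4))
print([np.round(atz(t,T(*p),.038),4) for p in((42,52),(768,37),(40,172),(772,157))])
E
```

```text
handle [ 0.4707 -0.2024  0.1495] top@z [ 0.4705 -0.2018  0.155 ] scene@z [ 0.4741 -0.1979  0.155 ]
stop [0.4649 0.1569 0.0635] top@z [0.4649 0.1549 0.068 ] scene@z [0.467  0.1585 0.068 ]
c1 [ 0.4673 -0.0494  0.1044] top@z [ 0.4673 -0.05    0.108 ] scene@z [ 0.4692 -0.0471  0.108 ]
c2 [0.4666 0.0197 0.1052] top@z [0.4666 0.0191 0.108 ] scene@z [0.4681 0.0212 0.108 ]
c3 [0.4663 0.103  0.1037] top@z [0.4659 0.1023 0.108 ] scene@z [0.469 0.104 0.108]
[array([0.5001, 0.1995, 0.038 ]), array([ 0.5106, -0.2684,  0.038 ]), array([0.423 , 0.1979, 0.038 ]), array([ 0.4333, -0.2684,  0.038 ])]
```

Stereo heights match the text to within about 5 mm: handle top 0.150 against 0.155, stop 0.064 against 0.068, and cans 0.104 against 0.108. The lane direction is yaw ≈ +0.022 and the handle is near (0.471, -0.201). I'll move above the handle with the jaws opening along the lane.

Request:
{"method": "move_arm", "body": {"motion": [[[22,32,4],[0,0,-0.03]],[[48,71,8],[0,0,-0.06]],[[74,110,12],[0,0,-0.09]],[[101,149,16],[0,0,-0.12]],[[128,188,20],[0,0,-0.15]],[[155,227,24],[0,0,-0.18]],[[182,268,26],[0,0,-0.21]],[[208,307,28],[0,0,-0.24]],[[234,345,30],[0,0,-0.27]],[[254,375,30],[0,0,-0.3]],[[263,388,30],[0,0,-0.318]],[[263,388,30],[0,0,-0.318]]], "jaw": 75}}

```text
clock: 2.1
position: [0.4717, -0.2004, 0.2863]
tool_rot: [-3.141, -0.0, 0.024]
force: [-0.1, -1.1, 0.4]
grip_width: 0.0751
```

```bash
python3 - <<'E'
from h import *
from scipy.spatial.transform import Rotation as R
s=observe();print(s['clock'],s['position'],s['tool_rot'],s['force'],tips_ahead if not callable(tips_ahead) else tips_ahead())
f=grab_frame('wrist');save(f,'w1');print(np.round(f['mount'],3).tolist(),f['fx'])
M=np.eye(4);M[:3,:3]=R.from_euler('xyz',s['tool_rot']).as_matrix();M[:3,3]=s['position']
f['T']=M@np.array(f['mount'])
np.savez('w1.npz',**{k:f[k] for k in('T','fx','fy','cx','cy')})
for l in('pusher_handle','rear_can'):
  for o in outline_of(l,'wrist'):
    ys,xs=np.where(o['pixels']);print(l,o['score'],o['pixel'],xs.min(),xs.max(),ys.min(),ys.max())
c=np.array([.4705,-.2005])
for dx in(-.02,.02):
  for dy in(-.01,.01): print(proj(f,[c[0]+dx,c[1]+dy,.155]))
E
```

```text
2.1 [ 0.47171982 -0.20044758  0.28629913] [-3.14142868e+00 -1.48456007e-04  2.37870920e-02] [-0.07730433 -1.07023519  0.40879986] 0.025
[[0.0, -0.95, -0.313, 0.081], [1.0, 0.001, -0.001, -0.0], [0.001, -0.313, 0.95, -0.118], [0.0, 0.0, 0.0, 1.0]] 373.7976046036752
pusher_handle 0.9 [264.5, 172.9] 226 303 134 230
rear_can 0.87 [9.6, 280.6] 0 36 255 332
rear_can 0.83 [67.1, 284.6] 13 120 237 334
rear_can 0.8 [111.1, 176.0] 56 165 134 223
[290.80979191 235.24090647]
[263.01120503 234.60745217]
[292.87890469 181.20298688]
[263.72240772 180.51303307]
```

```bash
ls -la pics/
```

```text
total 1508
drwxr-xr-x 2 agent agent   4096 Dec  6 07:20 .
drwxr-xr-x 3 agent agent   4096 Dec  6 07:20 ..
-rw-r--r-- 1 agent agent 356642 Dec  6 07:19 scene0.png
-rw-r--r-- 1 agent agent 519534 Dec  6 07:19 scenez.png
-rw-r--r-- 1 agent agent 197228 Dec  6 07:19 top0.png
-rw-r--r-- 1 agent agent 129049 Dec  6 07:19 topz.png
-rw-r--r-- 1 agent agent 320089 Dec  6 07:20 w1.png
```

View pics/w1.png

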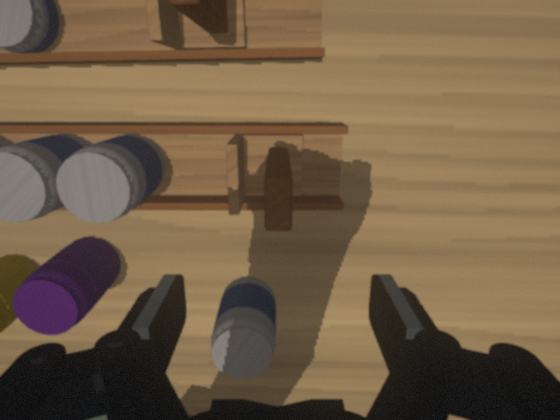

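The wrist view shows the handle's top face at columns 265–293, rows 180–230. I predicted 263–293 and 181–235, so the position holds to 2–3 mm. The space around it is free, so I'll descend and then close.

Request:
{"method": "move_arm", "body": {"motion": [[[0,0,-20],[0,0,0]],[[0,0,-50],[0,0,0]],[[0,0,-80],[0,0,0]],[[0,0,-110],[0,0,0]],[[0,0,-130],[0,0,0]],[[0,0,-143],[0,0,0]],[[0,0,-143],[0,0,0]],[[0,0,-143],[0,0,0]]]}}

```text
clock: 3.25
position: [0.4715, -0.2016, 0.144]
tool_rot: [3.141, -0.001, 0.021]
force: [-0.4, -1.0, -0.2]
grip_width: 0.0749
```

Request:
{"method": "move_arm", "body": {"motion": [[[0,0,0],[0,0,0]],[[0,0,0],[0,0,0]],[[0,0,0],[0,0,0]],[[0,0,0],[0,0,0]],[[0,0,0],[0,0,0]],[[0,0,0],[0,0,0]]], "jaw": 10, "grip_force": 30}}

```text
clock: 4.0
position: [0.4714, -0.2013, 0.1436]
tool_rot: [3.141, -0.0, 0.022]
force: [-2.2, -0.1, 5.8]
grip_width: 0.0194
```

Request:
{"method": "move_arm", "body": {"motion": [[[0,4,0],[0,0,0]],[[0,10,0],[0,0,0]],[[0,17,0],[0,0,0]],[[-1,24,0],[0,0,0]],[[-1,31,0],[0,0,0]],[[-1,38,0],[0,0,0]],[[-1,45,0],[0,0,0]],[[-1,51,0],[0,0,0]],[[-1,56,0],[0,0,0]],[[-1,59,0],[0,0,0]],[[-1,60,0],[0,0,0]]]}}

```text
clock: 5.38
position: [0.4701, -0.1411, 0.1435]
tool_rot: [3.141, 0.0, 0.022]
force: [-3.2, -2.2, 10.1]
grip_width: 0.0197
```

Request:
{"method": "move_arm", "body": {"motion": [[[0,3,0],[0,0,0]],[[0,6,0],[0,0,0]],[[0,9,0],[0,0,0]],[[0,12,0],[0,0,0]],[[0,15,0],[0,0,0]],[[0,18,0],[0,0,0]],[[-1,21,0],[0,0,0]],[[-1,24,0],[0,0,0]],[[-1,27,0],[0,0,0]],[[-1,30,0],[0,0,0]],[[-1,32,0],[0,0,0]],[[-1,34,0],[0,0,0]]]}}

```text
clock: 6.88
position: [0.4693, -0.108, 0.1436]
tool_rot: [3.141, -0.0, 0.021]
force: [-1.1, -8.5, 6.4]
grip_width: 0.0198
```

The cans are now moving (8.5 N). I'll continue in small steps and watch the force.

Request:
{"method": "move_arm", "body": {"motion": [[[0,1,0],[0,0,0]],[[0,2,0],[0,0,0]],[[0,3,0],[0,0,0]],[[0,4,0],[0,0,0]]]}}

```text
clock: 7.38
position: [0.4692, -0.1046, 0.1436]
tool_rot: [3.14, -0.0, 0.02]
force: [0.7, -13.2, 8.1]
grip_width: 0.0202
```

Request:
{"method": "move_arm", "body": {"motion": [[[0,1,0],[0,0,0]],[[0,2,0],[0,0,0]],[[0,3,0],[0,0,0]]]}}

```text
clock: 7.75
position: [0.4692, -0.1018, 0.1436]
tool_rot: [3.14, -0.0, 0.02]
force: [-1.2, -15.2, 6.9]
grip_width: 0.0194
```

Request:
{"method": "move_arm", "body": {"motion": [[[0,1,0],[0,0,0]],[[0,2,0],[0,0,0]]]}}

```text
clock: 8.0
position: [0.4691, -0.0998, 0.1436]
tool_rot: [3.14, -0.0, 0.02]
force: [-2.0, -14.9, 7.9]
grip_width: 0.0195
```

```bash
python3 - <<'E'
from h import *
for c in('scene','top'):
    f=grab_frame(c);save(f,c+'1')
print(observe()['force'],observe()['position'])
b=cv2.imread('pics/top1.png')[190:250,165:400];b=cv2.resize(b,None,fx=3.4,fy=3.4,interpolation=cv2.INTER_CUBIC)
a=cv2.imread('pics/scene1.png')[190:310,200:400];a=cv2.resize(a,(799,380),interpolation=cv2.INTER_CUBIC)
cv2.imwrite('pics/both1.png',np.vstack([b[:,:799],a]))
E
```

```text
[ -1.82262116 -12.37388021   7.95211157] [ 0.46911657 -0.09962272  0.14354783]
```

View pics/both1.png

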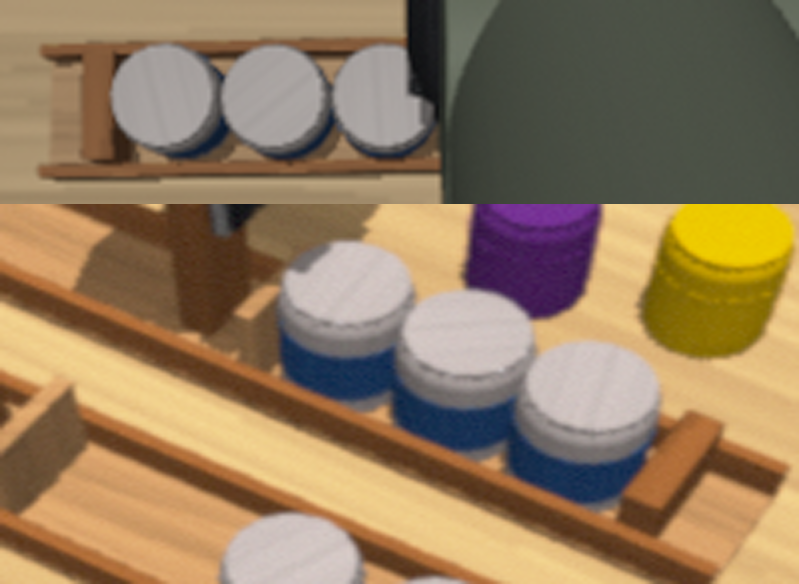

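The three cans touch each other, with the front can's top moved from zoom column 173 to 163 (about 6 mm). A few mm to the stop remain, so I'll take 1 mm steps.

Request:
{"method": "move_arm", "body": {"motion": [[[0,1,0],[0,0,0]],[[0,1,0],[0,0,0]]]}}

```text
clock: 8.35
position: [0.4691, -0.0986, 0.1435]
tool_rot: [3.14, 0.0, 0.02]
force: [-1.3, -12.2, 8.8]
grip_width: 0.0194
```

Request:
{"method": "move_arm", "body": {"motion": [[[0,1,0],[0,0,0]],[[0,1,0],[0,0,0]]]}}

```text
clock: 8.6
position: [0.4691, -0.0974, 0.1435]
tool_rot: [3.14, 0.0, 0.021]
force: [-2.1, -11.1, 8.7]
grip_width: 0.0198
```

Request:
{"method": "move_arm", "body": {"motion": [[[0,1,0],[0,0,0]],[[0,1,0],[0,0,0]]]}}

```text
clock: 8.85
position: [0.4691, -0.0964, 0.1436]
tool_rot: [3.14, 0.0, 0.021]
force: [-3.3, -11.2, 9.1]
grip_width: 0.0198
```

Request:
{"method": "move_arm", "body": {"motion": [[[0,1,0],[0,0,0]],[[0,1,0],[0,0,0]]]}}

```text
clock: 9.1
position: [0.4691, -0.0954, 0.1436]
tool_rot: [3.14, 0.0, 0.021]
force: [-1.7, -10.4, 9.5]
grip_width: 0.0194
```

```bash
python3 - <<'E'
from h import *
for c in('scene','top'):
    f=grab_frame(c);save(f,c+'2')
print(observe()['force'],observe()['position'])
b=cv2.imread('pics/top2.png')[190:250,165:400];b=cv2.resize(b,None,fx=3.4,fy=3.4,interpolation=cv2.INTER_CUBIC)
a=cv2.imread('pics/scene2.png')[190:310,200:400];a=cv2.resize(a,(799,380),interpolation=cv2.INTER_CUBIC)
cv2.imwrite('pics/both2.png',np.vstack([b[:,:799],a]))
E
```

```text
[ -1.04931126 -10.41591419   9.24474924] [ 0.46904974 -0.0954336   0.14355476]
```

View pics/both2.png

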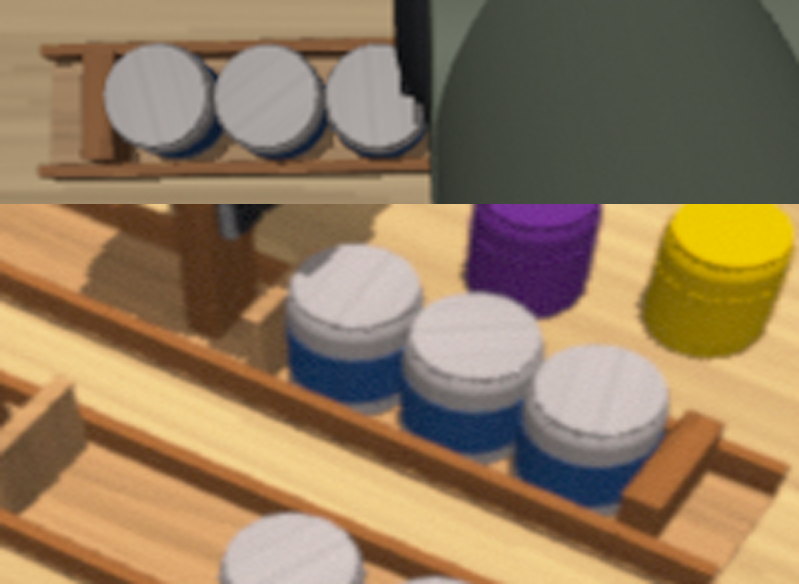

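The front can moved on by the same 4 mm and is nearly at the stop. I'll continue in 1 mm steps.

Request:
{"method": "move_arm", "body": {"motion": [[[0,1,0],[0,0,0]],[[0,1,0],[0,0,0]]]}}

```text
clock: 9.45
position: [0.469, -0.0952, 0.1436]
tool_rot: [3.139, 0.0, 0.02]
force: [-2.1, -16.7, 8.8]
grip_width: 0.0196
```

Request:
{"method": "move_arm", "body": {"motion": [[[0,1,0],[0,0,0]],[[0,1,0],[0,0,0]]]}}

```text
clock: 9.7
position: [0.469, -0.0951, 0.1436]
tool_rot: [3.138, -0.0, 0.019]
force: [-1.8, -23.1, 8.0]
grip_width: 0.0196
```

The row is tight: the motion stopped at y = -0.095 while the force climbed to 23 N, below the 45 N limit. Now I'll draw back slowly.

Request:
{"method": "move_arm", "body": {"motion": [[[0,-1,0],[0,0,0]],[[0,-3,0],[0,0,0]],[[0,-6,0],[0,0,0]],[[0,-10,0],[0,0,0]],[[0,-15,0],[0,0,0]],[[0,-20,0],[0,0,0]],[[1,-25,0],[0,0,0]],[[1,-29,0],[0,0,0]],[[1,-31,0],[0,0,0]],[[1,-32,0],[0,0,0]],[[1,-32,0],[0,0,0]]]}}

```text
clock: 11.08
position: [0.4697, -0.124, 0.1435]
tool_rot: [-3.141, 0.001, 0.022]
force: [-6.5, 1.1, 13.6]
grip_width: 0.0196
```

```bash
python3 - <<'E'
from h import *
for c in('scene','top'):
    f=grab_frame(c);save(f,c+'3')
print(observe()['force'],observe()['position'])
b=cv2.imread('pics/top3.png')[190:250,165:400];b=cv2.resize(b,None,fx=3.4,fy=3.4,interpolation=cv2.INTER_CUBIC)
a=cv2.imread('pics/scene3.png')[190:310,200:400];a=cv2.resize(a,(799,380),interpolation=cv2.INTER_CUBIC)
cv2.imwrite('pics/both3.png',np.vstack([b[:,:799],a]))
E
```

```text
[-6.03932922  1.72202468 13.43064396] [ 0.4697035  -0.12401152  0.1435247 ]
```

View pics/both3.png

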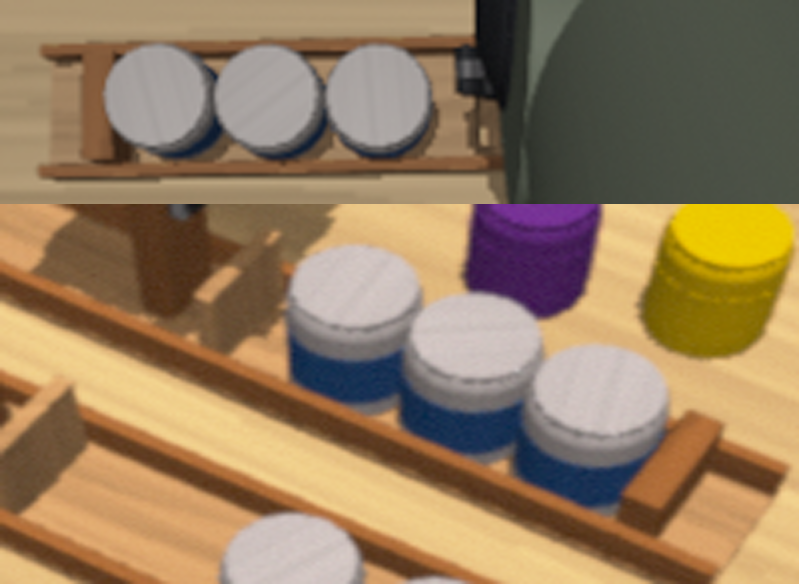

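The pusher is back 29 mm and the row stayed put. I'll add 1 mm, release, and rise straight up.

Request:
{"method": "move_arm", "body": {"motion": [[[0,-1,0],[0,0,0]],[[0,-1,0],[0,0,0]]]}}

```text
clock: 11.42
position: [0.4697, -0.1249, 0.1435]
tool_rot: [-3.141, 0.001, 0.022]
force: [-5.4, 1.0, 13.9]
grip_width: 0.0197
```

Request:
{"method": "move_arm", "body": {"motion": [[[0,0,0],[0,0,0]],[[0,0,0],[0,0,0]],[[0,0,0],[0,0,0]],[[0,0,0],[0,0,0]],[[0,0,0],[0,0,0]]], "jaw": 70}}

```text
clock: 12.05
position: [0.4703, -0.1252, 0.1433]
tool_rot: [-3.142, 0.0, 0.022]
force: [-0.4, -0.8, -1.2]
grip_width: 0.0699
```

Request:
{"method": "move_arm", "body": {"motion": [[[0,0,8],[0,0,0]],[[0,0,22],[0,0,0]],[[0,0,42],[0,0,0]],[[0,0,65],[0,0,0]],[[0,0,90],[0,0,0]],[[0,0,115],[0,0,0]],[[-5,-30,135],[0,0,0]],[[-10,-70,145],[0,0,0]],[[-20,-110,150],[0,0,0]],[[-25,-150,150],[0,0,0]],[[-30,-170,150],[0,0,0]],[[-30,-170,150],[0,0,0]]]}}

```text
clock: 13.55
position: [0.4397, -0.2965, 0.2941]
tool_rot: [3.141, -0.0, 0.019]
force: [-0.3, -0.1, -1.0]
grip_width: 0.0702
```

```bash
python3 - <<'E'
from h import *
fs={}
for c in('scene','top'):
    f=fs[c]=grab_frame(c);save(f,c+'4')
    for l in ('other_pusher_handle','pusher_handle'):
      for o in outline_of(l,c): print(c,l,round(o['score'],2),np.round(o['pixel']))
print(observe()['force'],observe()['position'],observe()['clock'])
b=cv2.imread('pics/top4.png')[190:250,165:400];b=cv2.resize(b,None,fx=3.4,fy=3.4,interpolation=cv2.INTER_CUBIC)
a=cv2.imread('pics/scene4.png')[190:310,200:400];a=cv2.resize(a,(799,380),interpolation=cv2.INTER_CUBIC)
cv2.imwrite('pics/both4.png',np.vstack([b[:,:799],a]))
E
```

```text
scene other_pusher_handle 0.55 [193. 256.]
scene pusher_handle 0.88 [248. 208.]
top pusher_handle 0.61 [321. 218.]
[0.08733101 0.17882596 0.16501571] [ 0.44062583 -0.29448043  0.29357097] 13.85
```

View pics/both4.png

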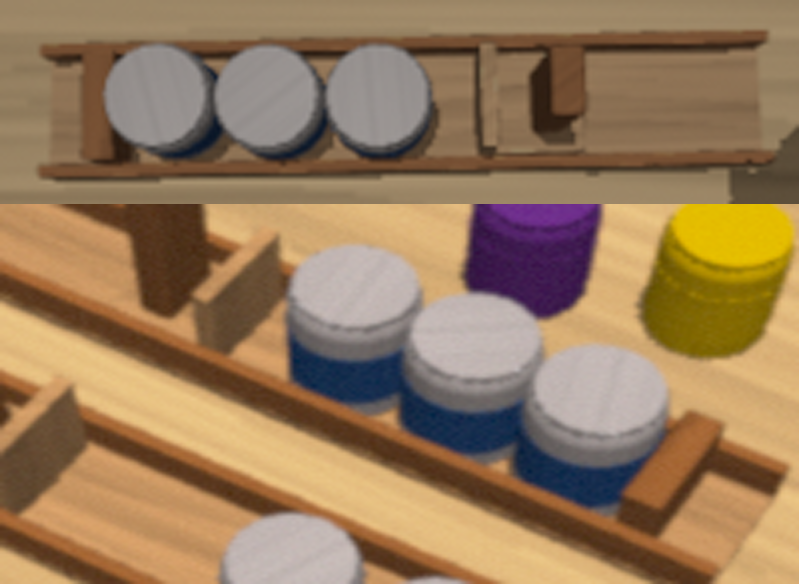

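View pics/top4.png

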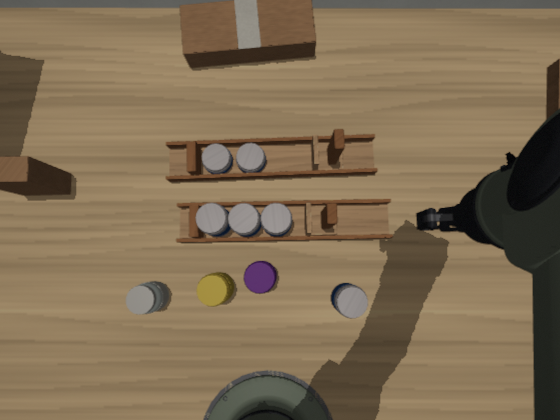

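The final views show the row tight at the stop, with can tops at (211,219), (244,219) and (276,219). The handle top is at (331,212), which puts it at y ≈ -0.126. The other lane is unchanged and the arm is clear, so I'm handing in.

```bash
python3 -c "
from workcell import *
job_done();print(observe()['clock'])"
```

```text
the job is handed in; nothing more can be done
the job is handed in; nothing more can be done
```

I slid the tall-can lane's pusher along until the row was tight against the stop, drew it back about 30 mm, let go and moved the arm clear. The job was handed in just after 13.85 s.

- **Tight row:** the pusher stopped moving at y = -0.095 m while the force rose from about 10 to 23 N, well under 45 N. My camera measurement of the stop put the tight position at -0.097 ± 0.003 m, so the two agree.
- **Draw back:** the arm moved the pusher back 29.8 mm. The last top view puts the handle at y ≈ -0.126 m, which fits.
- **Other checks in the last pictures:** all three cans are upright and touching, with the front can at the stop. The other lane looks unchanged, and the robot touches nothing.
- **Disagreements:** heights measured from two views came out 3–5 mm below the stated ones. In the last top picture the network did not find the other lane's handle, so I checked by eye that it had not moved. In the scene picture it was within 2 pixels of where it started.

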